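# Clip the bracket to its fence and hold the pen gauge on the marked spot

### The arm

A 6-joint arm with a two-finger parallel gripper is mounted at the origin on a cart in front of the work surface, level with it; the furniture and walls round the work are solid. World frame = base frame: x ahead of the robot, y to its left, z up, the work surface at z = 0. Lengths are in m, angles in degrees, forces in N, time in s.
With the tool pointing down it reaches from about 0.2 to 0.875 m from the base axis. Payload 3.4 kg.
Tool frame: the origin (TCP) lies on the centre line of the jaws, within the pads' length; the fingertips stand 17 mm ahead of it and the grasp point (between the pads) lies 2 mm behind it (manip.tip_reach is the distance from the TCP to the fingertips, in m); z points along the fingers, y is the line along which they close (so a half turn about z gives the same grasp; the last joint's range is limited). The gripper opens to 94 mm and grips with 3 to 60 N. Pads are 16 mm wide; open, the fingers measure 119 mm over their backs; the gripper's body (75 mm by 177 mm) begins 78 mm behind the grasp point.
Start: joints at [64.057, 15.808, 86.224, -0, 77.962, -6.933], TCP at [0.187, 0.544, 0.222] pointing down, gripper open.
Joint ranges: [-165.64, 165.64], [-43.16, 119.46], [12.63, 154.43], [-67.54, 247.53], [6.08, 155.33], [-154.97, 154.97]. Speed limits (degrees/s): [147.25, 147.25, 180, 180, 180, 180].

### API

Orientations are given as [roll, pitch, yaw] about the fixed x, y, z axes, in that order (R = Rz(yaw) Ry(pitch) Rx(roll)).
In Python, from rig import manip gives the robot as it stands.
- The arm moves only by the tool arm_command, never from a script. Its argument "increments" is a list of rows, each an object of numbers: "x", "y", "z": the shift along the tool's x, y, z in m; "yaw": the turn about the tool's z in degrees. A call has 1 to 12 rows; each row is the pose to reach, as a shift and turn from the pose commanded when the call began, along the tool's axes at that moment; what a row does not reach only later rows make up. A row lasts 1/8 s, in which the tool goes at most 62.5 mm and 10.7 degrees, less where a joint would pass 70% of its speed; a pose out of reach is approached as far as the arm can. A call with a gripper value outside its range is refused whole. "gripper" is the finger opening in m, from 0 to 0.094, set as the call begins (left out, the last holds). The fingers move at their own pace and stop on an object; the grip force is fixed at half the most. Time passes only in rows, so rows that repeat a pose let the fingers close. It gives the time, the measured TCP pose, the force, the opening and the grip force at its end, in the units of the state.
- manip.get_obs(): the state, without advancing time (a new reading comes with each control period).
- manip.snapshot(name): name is "side" or "top" or "wrist"; returns the picture (480x640x3 uint8, red, green, blue); there is no depth.
- manip.camera_info(name): a dict with "mtx" (3x3 intrinsics, pixels), "k1" (the pictures are not rectified: a ray, as slopes to the right and down, at radius r is drawn at 1 + k1 r^2 times it, then the intrinsics apply), "extrinsics" (4x4, takes a point from camera to world coordinates). Camera axes: x right, y up, looking along -z (the intrinsics and any distortion apply to the point x, -y, -z); pixel columns grow to the right and rows downward; lengths in m; the calibration is good to about 2 mm. A picture is of the moment at which its call begins: read the wrist's pose just before it. camera_info takes no time and is no camera call; for the wrist camera it gives the pose at the moment of the call.
- manip.close_job(): hands the job in; it is judged then, once.
The state is a dict: "time_s": time; "joints": joint angles; "joint_vel": joint speeds; "joint_efforts": joint torques, N m; "tcp_pos": TCP position; "ee_rot": TCP orientation; "contact_force": force on the tool from outside, world axes, zero at the start; "torque": the same for the moment, N m; "grip_width": finger opening in m; "finger_force": force on a finger pad.
Only numpy, scipy, OpenCV 4.12 (cv2) and the standard library are available. Lean on these libraries where they do the work, as an engineer would, in place of code of your own. Each camera call takes 0.05 s, during which the arm holds its last target. There are 200 camera calls.

### The job

Squeeze the tails of the orange spring clip to take it off its wooden parking block, push it down over the top edge of the steel fence and let go, so that its jaws shut on the fence and the blue bracket's upright leg together. Then draw the grey pen gauge up out of its stand, set its tip upright on the red spot on the bracket's foot and press it on lightly, never hard, until the sprung tip is pushed about half-way in. Finish while still holding the gauge there in the gripper, with the clip in place, and leave the tin, the bearing and the pliers alone.

Things in the scene. Friction and masses are not known exactly. Their poses are not given: they have to be found in the camera images.
- fixture: Fixed fixture: dark steel base plate 12 mm thick, x -52 to +62 mm, y +-85 mm. On it stands a steel fence 4 mm thick (x +20 to +24 mm), 150 mm long in y, its top 61 mm above the bench; behind the fence, only at y = +-72 mm, two gussets 30 mm deep and high. Origin on the bench; x points from the bracket's side to the fence, away from the robot; z up.
- fence_top (a point): Middle of the fence's top edge (mid-thickness, mid-length, 61 mm above the bench); axes as the fixture's.
- bracket: Blue steel angle bracket, 0.2 to 0.33 kg, loose on the base plate, its upright leg 0.5 to 4 mm before the fence. Leg and foot 4 mm thick, 110 mm long in y. The foot reaches 65 mm from the leg's back face toward the robot (-x); the leg is 49 mm high, level with the fence. Origin: bottom of the leg's back face, mid-length; x toward the fence, z up.
- leg_top (a point): Middle of the top edge of the bracket's leg (mid-thickness: 2 mm behind and before it lie the leg's faces).
- spot (a point): Centre of the marked spot on the top of the bracket's foot: a red disc of 11 mm diameter in a white ring of 16 mm with a black dot, 40 mm from the leg's back face; foot top is 16 mm above the bench.
- park: Fixed wooden parking block: base 60 x 80 x 10 mm with an upright board 8 mm thick (in x), 60 mm long (in y), its top 60 mm above the bench, on which the clip sits. Origin on the bench; x across the board. (A tall green drill press, part of the furniture, stands to the right of the fixture: draw the arm in before swinging past it.)
- clip: Orange spring clip like a big clothes peg, 60 g, 30 mm wide in y, starting astride the parking board, jaws down, tails up. Origin: middle of its hinge pin; x across the jaws, z up at the start (this body is the -x lever and tilts with it). Flat tails rise 34 mm above the pin, leaning outward: 38 mm over their tops at the start. Jaw pads lie 32 to 42 mm below the pin.
- clip_pin (a point): Middle of the clip's hinge pin (8 mm diameter, along y). It can come down to 4 mm above an edge between the jaws. Park height of the pin: about 64 mm above the bench.
- clip_jaw (a joint): Clip opening, rad: 0 when shut on 8 mm (as at the start), negative on less, 0.42 at its stop. Squeezing the tails together across x (12 N at mid tail; grip with 25 N or more) opens it to the stop, where the tails are parallel, 24 mm over their outer faces, the jaws 23 mm apart, and the clip is stiff to carry. Let go, it shuts with about 5 N.
- stand: Fixed grey plastic stand, 64 x 64 x 62 mm, with a 27 mm hole straight down through its middle in which the gauge hangs by its collar. Origin on the bench, under the hole.
- gauge: Pen gauge (grey, black bands, yellow cap), 157 mm long, about 0.12 kg, upright. Origin: the end of its tip when fully extended; z up along the pen. Barrel 23 mm diameter from 38 to 153 mm above the origin; its collar, 36 mm diameter at 60 to 66 mm, rests on the stand. Grip it above the collar, well at 112 mm. Lift it 65 mm to clear the stand.
- tip (a point): End of the gauge's sprung steel tip (6 mm diameter), moves in with it; z along the pen.
- gauge_tip (a joint): How far the gauge's tip is pushed in, m: 0 extended, 0.010 at its stop. The spring gives 1 N at first touch and 0.5 N more for each mm: 3.5 N half-way in, 6 N at the stop.
- tin: Bystander: round tin, 56 mm diameter, 22 mm high.
- bearing: Bystander: steel ball bearing, 44 mm diameter, 12 mm high.
- pliers: Bystander: long-nose pliers with blue handles, 186 mm long.
Mind the look-alikes: they are no part of the job. Leave any green or pink look-alike of the gauge alone.

How it is judged (in metres and radians):
On the way, in this order (a step that is already met when the one before it is completed fails the run):
1. the clip is shut on the fence and the bracket's leg together and let go (contact force between clip and bracket above 1.5 N and contact force between clip and fixture above 1.5 N and z of clip_pin in the frame of fence_top above 0 m and value of joint clip_jaw below 0.12 rad and contact force between clip and the fingers below 0.1 N and contact force between clip and the arm below 0.1 N), for 0.3 s.
2. the gauge is drawn out of its stand, in the gripper (z of gauge in the frame of stand above 0.063 m and contact force between gauge and the fingers above 1 N), for 0.2 s.
At the end, for the whole second after the job is handed in: Clip let go, pin above the fence, over 1.5 N on fence and on leg; gauge in the fingers, upright within 0.12 rad, tip within 6.5 mm of the spot, pushed in 2 to 8.5 mm with 0.8 to 7 N, touching neither clip nor fixture; bracket flat on the base; gauge and bracket still (all of step 1 and horizontal distance between tip and spot below 0.0065 m and angle between gauge's own z axis and vertical below 0.12 rad and value of joint gauge_tip between 0.002 and 0.0085 m and contact force between gauge and bracket between 0.8 and 7 N and contact force between gauge and the fingers above 1 N and contact force between gauge and clip below 0.1 N and contact force between gauge and fixture below 0.1 N and angle between bracket's own z axis and vertical below 0.06 rad and z of spot in the frame of fixture below 0.019 m and linear speed of each of gauge, bracket below 0.02 m/s); the arm keeps its last pose, push and grip.
It fails at once if the tin is moved by more than 20 mm (distance of tin from where it was at the start of the episode above 0.02 m).
It fails at once if the bearing is moved by more than 20 mm (distance of bearing from where it was at the start of the episode above 0.02 m).
It fails at once if the pliers are moved by more than 20 mm (distance of pliers from where it was at the start of the episode above 0.02 m).
It fails at once if the gauge is pressed hard on the bracket (over 12 N) (contact force between gauge and bracket above 12 N).
It also fails if it takes over 58 s, if anything falls off the work surface, if the arm or the gripper's body presses on something with over 40 N, if the wrist force passes 120 N, or if a joint passes its speed limit or range.

## Working session

There is one attempt and no reset: what is moved stays moved. The work goes in short steps, Python scripts to look and compute and a tool call to move; the robot and the scene stay as the last step left them, time stands still between calls to the robot, and variables do not carry over. Pictures are saved under pics/ and viewed, at most 10 in all, crops included, and the job is handed in when it is done.

Besides the shell and the picture viewer there is one more tool, called after "Emit:" by a JSON object that holds its "method" and its "body", one argument or row to a line. arm_command: Moves the arm, as the interface text tells. Its arguments: {"type":"object","properties":{"increments":{"type":"array","items":{"type":"object","properties":{"x":{"type":"number"},"y":{"type":"number"},"z":{"type":"number"},"yaw":{"type":"number"}}}},"gripper":{"type":"number"}},"required":["increments"]}

```bash
mkdir -p pics; ls
cat > h.py <<'E'
import numpy as np, cv2
from rig import manip
def save(n,f):
    i=manip.snapshot(n); cv2.imwrite('pics/'+f,i[:,:,::-1]); return i
def ray(ci,u,v):
    K=np.array(ci['mtx']);x=(u-K[0,2])/K[0,0];y=(v-K[1,2])/K[1,1]
    rd=np.hypot(x,y);r=rd
    for _ in range(30): r=rd/(1+ci['k1']*r*r)
    s=r/rd if rd>0 else 1
    E=np.array(ci['extrinsics']); return E[:3,3],E[:3,:3]@np.array([x*s,-y*s,-1])
def onz(ci,u,v,z):
    o,d=ray(ci,u,v); return o+d*(z-o[2])/d[2]
def proj(ci,p):
    E=np.array(ci['extrinsics']);c=E[:3,:3].T@(np.array(p)-E[:3,3]);x,y=c[0]/-c[2],-c[1]/-c[2]
    f=1+ci['k1']*(x*x+y*y);K=np.array(ci['mtx']);return np.array([K[0,0]*x*f+K[0,2],K[1,1]*y*f+K[1,2]])
def tri(r1,r2):
    (a,d),(b,e)=r1,r2; s=np.linalg.lstsq(np.c_[d,-e],b-a,rcond=None)[0]; p=a+s[0]*d;q=b+s[1]*e; return (p+q)/2,np.linalg.norm(p-q)
E
python3 - <<'E'
from h import *
print(manip.get_obs()['tcp_pos'],manip.get_obs()['ee_rot'])
import json
for n in('top','side','wrist'):
    c=manip.camera_info(n);print(n,np.round(c['mtx'],1).tolist(),c['k1'],np.round(c['extrinsics'],3).tolist());save(n,n+'0.png')
E
```

```text
pics
[0.18709118 0.54315282 0.22163762] [-1.79898062e+02 -1.14185409e-02  1.60986653e+02]
top [[524.3, 0.0, 320.1], [0.0, 524.3, 238.3], [0.0, 0.0, 1.0]] 0.0396742244029182 [[0.001, 0.984, -0.179, 0.334], [-1.0, 0.004, 0.017, 0.346], [0.017, 0.179, 0.984, 0.98], [0.0, 0.0, 0.0, 1.0]]
side [[567.6, 0.0, 325.3], [0.0, 567.6, 236.8], [0.0, 0.0, 1.0]] -0.12266245217976543 [[0.824, 0.244, -0.511, 0.04], [-0.566, 0.34, -0.751, -0.38], [-0.01, 0.908, 0.419, 0.474], [0.0, 0.0, 0.0, 1.0]]
wrist [[388.1, 0.0, 322.4], [0.0, 388.1, 241.9], [0.0, 0.0, 1.0]] -0.08361885442455431 [[0.325, -0.906, -0.27, 0.108], [0.946, 0.311, 0.095, 0.571], [-0.002, -0.287, 0.958, 0.384], [0.0, 0.0, 0.0, 1.0]]
```

View pics/top0.png

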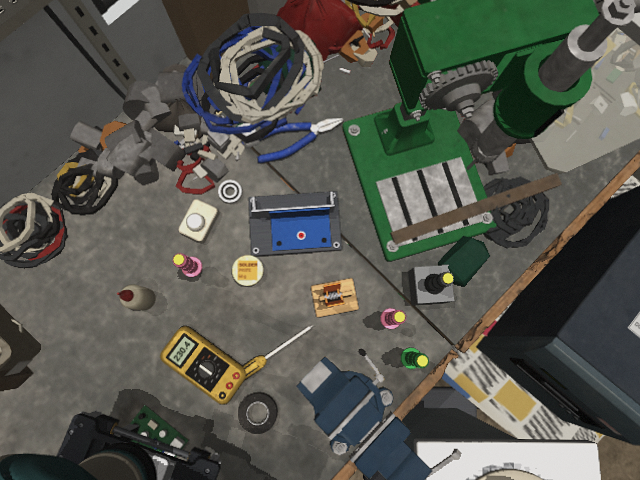

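View pics/side0.png

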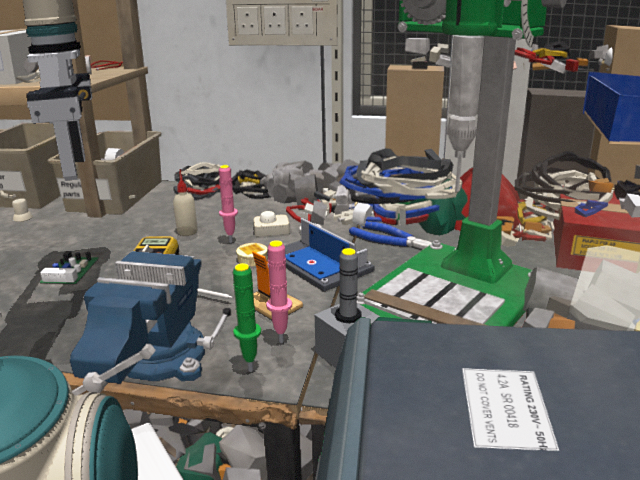

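Top view: fixture with bracket at about (295,222) and its red spot at (301,236); parking block with the clip at (333,297); grey stand at (432,285). Gauge candidates: grey one, cap (447,280), in the stand; pink ones at (185,265) and (393,318); green one at (415,357). The grey one in the stand fits the description. I'll enlarge to confirm.

Run:
```python
from h import *
i=cv2.imread('pics/top0.png')
a=cv2.resize(i[180:320,240:360],None,fx=4,fy=4,interpolation=cv2.INTER_CUBIC)
b=cv2.resize(i[250:320,400:480],None,fx=4,fy=4,interpolation=cv2.INTER_CUBIC)
o=np.zeros((560,800,3),np.uint8);o[:,:480]=a;o[:280,480:]=b
cv2.imwrite('pics/crop1.png',o)
t=manip.camera_info('top')
def msk(img,f):
    h=cv2.cvtColor(img,cv2.COLOR_BGR2HSV).astype(int);return f(h[...,0],h[...,1],h[...,2]).astype(np.uint8)
for n,im in(('top',i),('side',cv2.imread('pics/side0.png'))):
  for nm,f in(('red',lambda h,s,v:((h<6)|(h>174))&(s>150)&(v>100)),('orange',lambda h,s,v:(h>6)&(h<16)&(s>170)&(v>90)),('yellow',lambda h,s,v:(h>25)&(h<33)&(s>150)&(v>150))):
    k,l,st,ce=cv2.connectedComponentsWithStats(msk(im,f))
    print(n,nm,[(np.round(ce[j],1).tolist(),st[j].tolist()) for j in range(1,k) if 15<st[j,4]<1500])
```

```text
top red [([315.8, 7.6], [313, 0, 9, 17, 65]), ([335.8, 8.5], [320, 0, 37, 21, 352]), ([388.8, 39.6], [384, 33, 11, 14, 57]), ([205.4, 148.0], [204, 146, 4, 5, 16]), ([188.5, 178.7], [176, 158, 38, 36, 306]), ([208.5, 178.8], [205, 176, 8, 7, 17]), ([14.9, 208.9], [10, 206, 11, 7, 20]), ([57.2, 212.9], [52, 207, 10, 14, 43]), ([51.3, 245.4], [29, 227, 35, 33, 216]), ([300.7, 234.8], [299, 233, 5, 5, 17]), ([489.1, 328.0], [483, 321, 13, 14, 48]), ([235.6, 375.7], [233, 373, 6, 6, 20]), ([228.9, 385.6], [226, 383, 7, 6, 21])]
top orange [([509.7, 151.4], [506, 145, 9, 12, 33]), ([331.2, 287.3], [324, 283, 16, 10, 96]), ([333.3, 302.0], [325, 296, 18, 11, 63])]
top yellow []
side red [([533.3, 55.2], [515, 49, 39, 13, 153]), ([573.2, 62.6], [566, 59, 12, 11, 32]), ([108.4, 63.4], [93, 61, 30, 7, 49]), ([466.6, 189.6], [461, 168, 12, 49, 270]), ([190.3, 187.5], [178, 175, 37, 18, 170]), ([507.4, 201.0], [497, 176, 23, 47, 466]), ([615.2, 198.3], [612, 193, 7, 11, 23]), ([565.0, 196.8], [561, 195, 11, 4, 20]), ([305.5, 200.6], [301, 198, 12, 6, 35]), ([294.6, 211.5], [286, 205, 19, 17, 98]), ([585.6, 224.8], [562, 207, 59, 44, 1017]), ([385.6, 219.1], [375, 214, 20, 9, 53]), ([423.6, 215.7], [419, 214, 9, 4, 17]), ([624.1, 216.2], [619, 214, 12, 5, 22]), ([457.9, 224.8], [455, 220, 7, 10, 50]), ([518.8, 233.8], [514, 231, 11, 5, 27]), ([531.7, 236.3], [526, 234, 14, 5, 31]), ([580.4, 260.1], [578, 256, 6, 11, 33])]
side orange [([581.6, 61.8], [578, 59, 10, 6, 28]), ([607.6, 185.8], [601, 183, 12, 8, 40]), ([262.3, 274.1], [252, 252, 18, 43, 398]), ([224.4, 466.5], [222, 464, 8, 7, 27])]
side yellow [([224.2, 166.1], [221, 165, 8, 3, 18]), ([275.6, 243.1], [270, 241, 12, 6, 56]), ([348.1, 251.2], [342, 248, 13, 7, 73]), ([241.3, 266.6], [235, 263, 14, 8, 82])]
```

View pics/crop1.png

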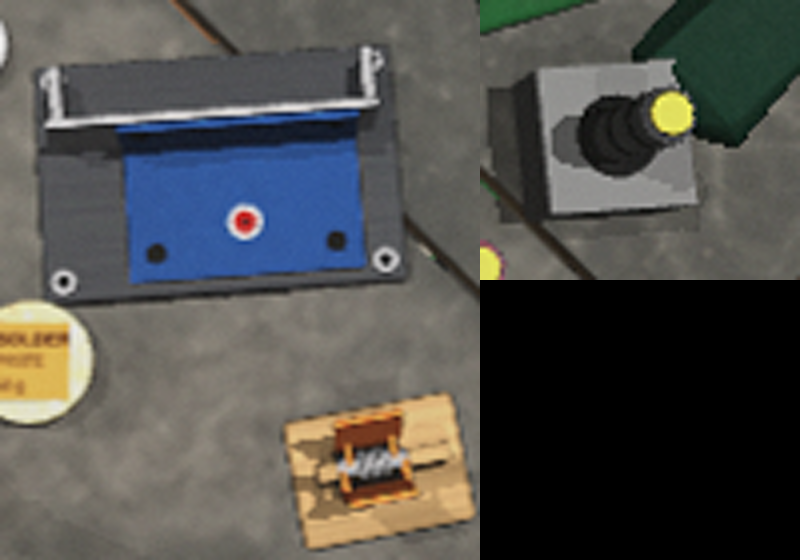

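The crop confirms the grey gauge in its stand (cap near (448,277) in the full picture), the clip on the parking block, and the spot at (301,235). Next I compute the poses.

Run:
```python
from h import *
t=manip.camera_info('top');s=manip.camera_info('side')
P=lambda u,v,z:onz(t,240+u/4,180+v/4,z)[:2]
def ang(a,b): d=b-a; return round(np.degrees(np.arctan2(d[1],d[0])),2)
c=[P(*q,.012) for q in((35,70),(390,45),(408,275),(42,305))]
print('plate',np.round(c,4).tolist(),'centre',np.mean(c,0),'sides',[round(np.linalg.norm(c[i]-c[i-1]),4) for i in range(4)],'y-axis ang',ang(c[1],c[0]),ang(c[2],c[3]),'xax',ang(c[3],c[0]),ang(c[2],c[1]))
f=[P(48,127,.061),P(378,103,.061)];print('fence',f,np.linalg.norm(f[0]-f[1]),ang(f[1],f[0]))
c=[P(*q,.010) for q in((285,425),(455,395),(475,515),(308,548))]
print('park',np.mean(c,0),'sides',[round(np.linalg.norm(c[i]-c[i-1]),4) for i in range(4)],ang(c[1],c[0]),ang(c[2],c[3]),ang(c[3],c[0]),ang(c[2],c[1]))
print('spot',onz(t,300.9,235.2,.016), tri(ray(t,300.9,235.2),ray(s,311,262)))
print('cap',onz(t,447.8,277.6,.159),tri(ray(t,447.8,277.6),ray(s,348.3,251)))
print('tails top',[P(*q,.096) for q in((335,428),(403,414),(345,505),(415,490))])
b=[P(*q,.016) for q in((131,283),(364,265))];print('bracket foot front',b,ang(b[1],b[0]))
b=[P(*q,.061) for q in((118,128),(358,112))];print('leg top front',b,ang(b[1],b[0]))
st=[onz(t,400+(u-480)/4,250+v/4,.062)[:2] for u,v in((537,70),(673,60),(697,205),(550,215))];print('stand',np.mean(st,0),[round(np.linalg.norm(st[i]-st[i-1]),4) for i in range(4)])
```

```text
plate [[0.5875, 0.4648], [0.6008, 0.2961], [0.4897, 0.2883], [0.4749, 0.4587]] centre [0.53822207 0.37696712] sides [np.float64(0.1128), np.float64(0.1691), np.float64(0.1114), np.float64(0.1711)] y-axis ang 94.5 94.94 xax 3.07 4.05
fence [array([0.5483817 , 0.45230132]), array([0.56023917, 0.30420741])] 0.1485678494263788 94.58
park [0.39877891 0.30128349] sides [np.float64(0.0572), np.float64(0.0801), np.float64(0.0558), np.float64(0.0781)] 100.15 101.15 10.83 8.84
spot [0.51439865 0.36526165 0.016     ] (array([0.51457961, 0.36489501, 0.01837765]), np.float64(0.0013893627415293734))
cap [0.42066474 0.13079716 0.159     ] (array([0.42101543, 0.13080651, 0.16019865]), np.float64(0.0011050375194173586))
tails top [array([0.41073405, 0.3245085 ]), array([0.41671017, 0.29579343]), array([0.37855873, 0.32033656]), array([0.38485622, 0.29096555])]
bracket foot front [array([0.48478948, 0.41730669]), array([0.49366435, 0.30900021])] 94.68
leg top front [array([0.54809089, 0.42098884]), array([0.55602863, 0.31323622])] 94.21
stand [0.41912721 0.13091146] [np.float64(0.0636), np.float64(0.0604), np.float64(0.0641), np.float64(0.0644)]
```

```bash
cat >> h.py <<'E'
def inc(p,yaw,c=None):
    "increments from commanded (default measured) pose c=(x,y,z,yaw) to p,yaw"
    o=manip.get_obs()
    if c is None: c=[*o['tcp_pos'],o['ee_rot'][2]]
    a=np.radians(c[3]);d=np.array(p)-c[:3]
    dy=(yaw-c[3]+180)%360-180
    return dict(x=round(np.cos(a)*d[0]+np.sin(a)*d[1],4),y=round(np.sin(a)*d[0]-np.cos(a)*d[1],4),z=round(-d[2],4),yaw=round(-dy,2))
E
python3 - <<'E'
from h import *
print(inc([.398,.306,.19],101.5), np.round(manip.get_obs()['joints'],1))
E
```

```text
{'x': np.float64(-0.2766), 'y': np.float64(-0.1556), 'z': np.float64(0.0318), 'yaw': np.float64(59.49)} [64.1 15.8 86.3 -0.  78.  -6.9]
```

Emit:
{"method": "arm_command", "body": {
  "increments": [
    {"x": -0.04, "y": -0.022, "z": 0, "yaw": 10},
    {"x": -0.09, "y": -0.05, "z": 0, "yaw": 20},
    {"x": -0.14, "y": -0.078, "z": 0, "yaw": 30},
    {"x": -0.19, "y": -0.107, "z": 0.01, "yaw": 40},
    {"x": -0.24, "y": -0.134, "z": 0.02, "yaw": 50},
    {"x": -0.2766, "y": -0.1556, "z": 0.0318, "yaw": 59.5},
    {"x": -0.2766, "y": -0.1556, "z": 0.0318, "yaw": 59.5},
    {"x": -0.2766, "y": -0.1556, "z": 0.0318, "yaw": 59.5}
  ],
  "gripper": 0.07
}}

```text
time_s: 1.15
tcp_pos: [0.3978, 0.3067, 0.1906]
ee_rot: [-180.0, -0.0, 101.5]
contact_force: [-1.0, 0.8, -0.2]
grip_width: 0.0704
finger_force: 0.0
```

Run:
```python
from h import *
import pickle
o=manip.get_obs();print(o['tcp_pos'],o['ee_rot'],o['time_s'])
pickle.dump(manip.camera_info('wrist'),open('w1.pkl','wb'))
save('wrist','w1.png')
```

```text
[0.39780161 0.30674736 0.19063185] [-1.79963429e+02 -3.98730187e-02  1.01520509e+02] 1.15
```

View pics/w1.png

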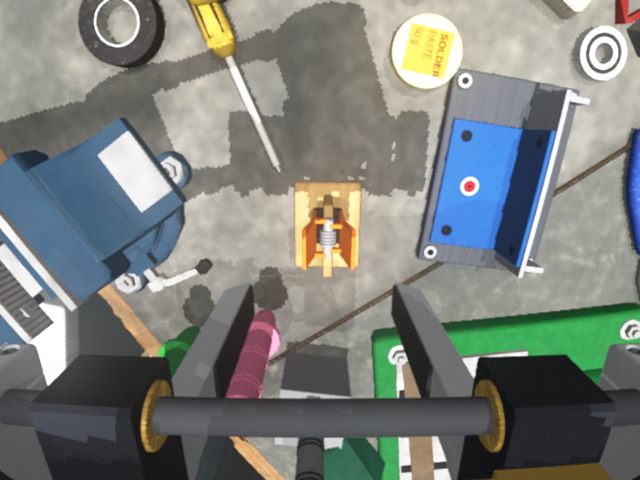

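Wrist view: the clip is straight on at (329,236), its board square to the image; fence top edge runs from (572,92) to (521,270), spot at (470,186).

Run:
```python
from h import *
import pickle
c=pickle.load(open('w1.pkl','rb'));i=cv2.imread('pics/w1.png')
h=cv2.cvtColor(i,cv2.COLOR_BGR2HSV).astype(int);m=((h[...,0]>5)&(h[...,0]<16)&(h[...,1]>170)&(h[...,2]>90)).astype(np.uint8)
k,l,st,ce=cv2.connectedComponentsWithStats(m)
print([(ce[j].round(1).tolist(),st[j].tolist()) for j in range(1,k) if st[j,4]>40 and 290<ce[j][0]<370])
print('pin',onz(c,328.5,236,.066),'board',onz(c,328,202,.06),onz(c,327.5,272,.06))
print('spot',onz(c,470,186.3,.016))
print('fence',onz(c,572,92,.061),onz(c,521.5,269,.061))
print('tcp column proj', [proj(c,[.3978,.3067,z]).round(1) for z in(.1,.08,.06)])
b=cv2.resize(i[60:300,270:600],None,fx=2.4,fy=2.4,interpolation=cv2.INTER_CUBIC);cv2.imwrite('pics/w1c.png',b)
```

```text
[([310.8, 238.5], [303, 210, 21, 57, 473]), ([345.1, 239.5], [333, 211, 22, 57, 528])]
pin [0.40184175 0.31035749 0.066     ] board [0.39636785 0.3350722  0.06      ] [0.40765258 0.27902499 0.06      ]
spot [0.51807076 0.36618671 0.016     ]
fence [0.55558683 0.45323657 0.061     ] [0.56309893 0.31337811 0.061     ]
tcp column proj [array([322.3, 253.4]), array([322.3, 244.8]), array([322.4, 237.3])]
```

View pics/w1c.png

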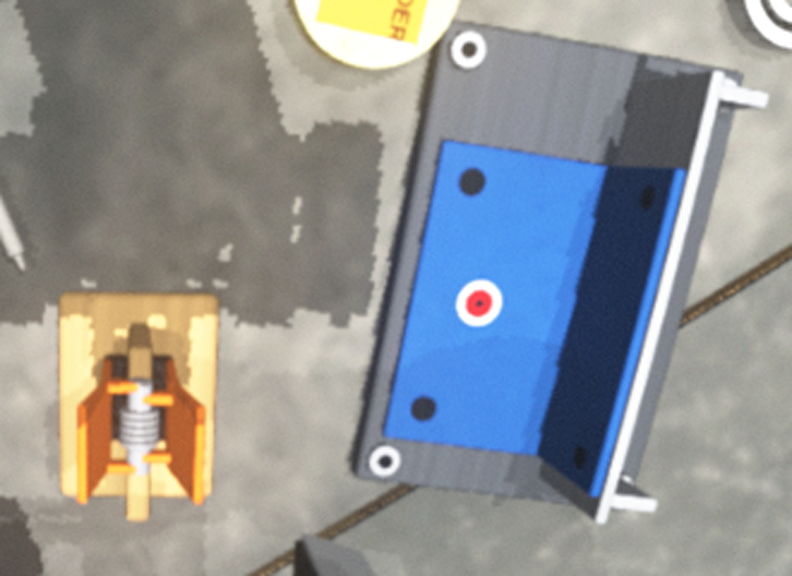

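The crop shows the clip's tails symmetric about the pin and the bracket's leg close to the fence. I'll move above the clip, using the wrist measurement relative to the fingers.

Run:
```python
from h import *
print(inc([.4018,.308,.122],101.5,[.3978,.3067,.1906,101.5]))
```

```text
{'x': np.float64(0.0005), 'y': np.float64(0.0042), 'z': np.float64(0.0686), 'yaw': -0.0}
```

Emit:
{"method": "arm_command", "body": {
  "increments": [
    {"x": 0, "y": 0.004, "z": 0.03},
    {"x": 0, "y": 0.004, "z": 0.055},
    {"x": 0, "y": 0.004, "z": 0.068},
    {"x": 0, "y": 0.004, "z": 0.068},
    {"x": 0, "y": 0.004, "z": 0.068}
  ]
}}

```text
validation failed for argument at $.in...
```

Run:
```python
from h import *
o=manip.get_obs();print(o['tcp_pos']);c=manip.camera_info('wrist');i=save('wrist','w2.png')[:,:,::-1]
h=cv2.cvtColor(np.ascontiguousarray(i),cv2.COLOR_BGR2HSV).astype(int);m=((h[...,0]>5)&(h[...,0]<16)&(h[...,1]>170)&(h[...,2]>90)).astype(np.uint8)
k,l,st,ce=cv2.connectedComponentsWithStats(m)
print([(ce[j].round(1).tolist(),st[j].tolist()) for j in range(1,k) if st[j,4]>80])
print([proj(c,[*o['tcp_pos'][:2],z]).round(1) for z in(.11,.096,.08)])
```

```text
[0.39763626 0.30719426 0.19085999]
[([310.8, 239.4], [303, 211, 20, 57, 459]), ([345.2, 239.7], [333, 211, 22, 58, 530])]
[array([322.2, 258. ]), array([322.3, 251.4]), array([322.3, 244.7])]
```

View pics/w2.png

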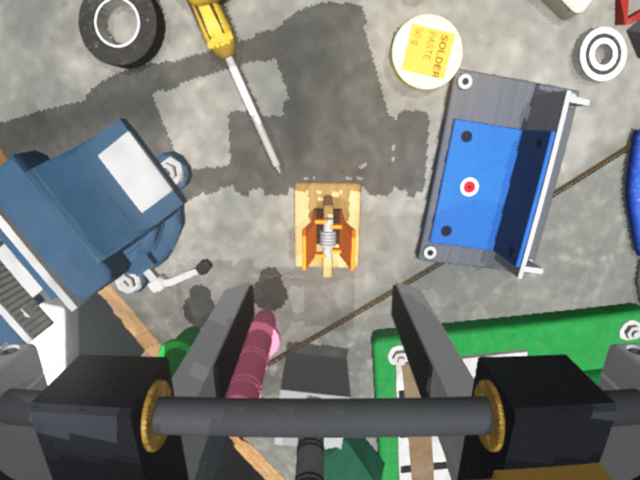

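The move was refused (every row needs all four numbers), so this view is unchanged: the clip is still at (328,239).

Emit:
{"method": "arm_command", "body": {
  "increments": [
    {"x": 0.001, "y": 0.004, "z": 0.03, "yaw": 0},
    {"x": 0.002, "y": 0.004, "z": 0.055, "yaw": 0},
    {"x": 0.002, "y": 0.004, "z": 0.068, "yaw": 0},
    {"x": 0.002, "y": 0.004, "z": 0.068, "yaw": 0}
  ]
}}

```text
time_s: 1.75
tcp_pos: [0.4008, 0.3096, 0.1223]
ee_rot: [-179.9, 0.0, 101.6]
contact_force: [-0.1, 0.5, -0.8]
grip_width: 0.0701
finger_force: 0.0
```

Run:
```python
from h import *
o=manip.get_obs();print(o['tcp_pos']);c=manip.camera_info('wrist');i=save('wrist','w3.png')[:,:,::-1]
h=cv2.cvtColor(np.ascontiguousarray(i),cv2.COLOR_BGR2HSV).astype(int);m=((h[...,0]>5)&(h[...,0]<16)&(h[...,1]>170)&(h[...,2]>90)).astype(np.uint8)
k,l,st,ce=cv2.connectedComponentsWithStats(m)
print([(ce[j].round(1).tolist(),st[j].tolist()) for j in range(1,k) if st[j,4]>80])
print([proj(c,[*o['tcp_pos'][:2],z]).round(1) for z in(.11,.096,.08)])
```

```text
[0.40084353 0.30962296 0.12225118]
[([301.0, 274.8], [289, 233, 33, 82, 1092]), ([345.6, 275.7], [326, 233, 33, 83, 1089])]
[array([322. , 303.4]), array([322.1, 291.8]), array([322.2, 280.2])]
```

View pics/w3.png

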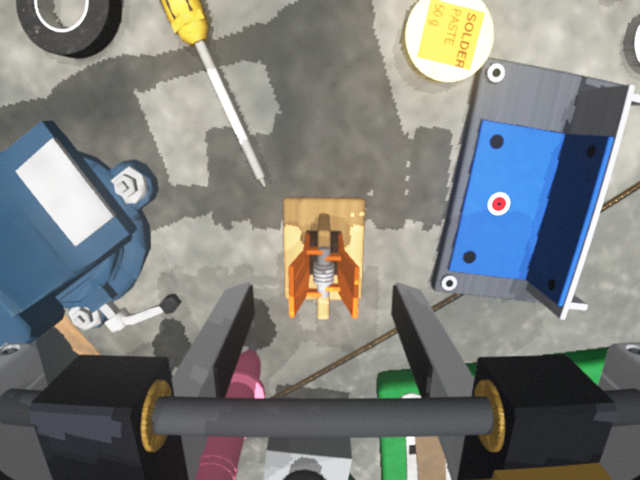

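Clip sits midway between the fingers (323 against 322). Descend and squeeze.

Emit:
{"method": "arm_command", "body": {
  "increments": [
    {"x": 0.002, "y": 0.0005, "z": 0.02, "yaw": 0},
    {"x": 0.002, "y": 0.0005, "z": 0.036, "yaw": 0},
    {"x": 0.002, "y": 0.0005, "z": 0.041, "yaw": 0},
    {"x": 0.002, "y": 0.0005, "z": 0.041, "yaw": 0}
  ]
}}

```text
time_s: 2.3
tcp_pos: [0.4022, 0.3116, 0.0823]
ee_rot: [179.9, -0.0, 101.5]
contact_force: [0.4, -0.2, 0.5]
grip_width: 0.0701
finger_force: 0.0
```

Emit:
{"method": "arm_command", "body": {
  "increments": [
    {"x": 0, "y": 0, "z": 0, "yaw": 0},
    {"x": 0, "y": 0, "z": 0, "yaw": 0},
    {"x": 0, "y": 0, "z": 0, "yaw": 0},
    {"x": 0, "y": 0, "z": 0, "yaw": 0},
    {"x": 0, "y": 0, "z": 0, "yaw": 0},
    {"x": 0, "y": 0, "z": 0, "yaw": 0}
  ],
  "gripper": 0.0
}}

```text
time_s: 3.05
tcp_pos: [0.4022, 0.3116, 0.0839]
ee_rot: [179.9, -0.0, 101.5]
contact_force: [-3.4, -2.2, 14.6]
grip_width: 0.0238
finger_force: 30.0
```

Squeezed to the stop (23.8 mm). Lift, and compute the fence's place relative to the fingers from the last picture.

Emit:
{"method": "arm_command", "body": {
  "increments": [
    {"x": 0, "y": 0, "z": -0.02, "yaw": 0},
    {"x": 0, "y": 0, "z": -0.05, "yaw": 0},
    {"x": 0, "y": 0, "z": -0.08, "yaw": 0},
    {"x": 0, "y": 0, "z": -0.08, "yaw": 0},
    {"x": 0, "y": 0, "z": -0.08, "yaw": 0}
  ]
}}

```text
time_s: 3.68
tcp_pos: [0.4011, 0.3109, 0.1607]
ee_rot: [-179.9, 0.0, 101.5]
contact_force: [0.4, -0.7, -0.1]
grip_width: 0.0234
finger_force: 30.0
```

Run:
```python
from h import *
import pickle
c=pickle.load(open('w1.pkl','rb'));i=cv2.imread('pics/w1.png')
def ang(a,b): d=b-a; return round(np.degrees(np.arctan2(d[1],d[0])),2)
h=cv2.cvtColor(i,cv2.COLOR_BGR2HSV).astype(int)
m=(h[...,0]>100)&(h[...,0]<125)&(h[...,1]>150);m[:, :420]=0;m[:,600:]=0
e=[(np.flatnonzero(m[r,430:500])[0]+430,r) for r in range(130,236,5)]
p=np.array([onz(c,u-.5,v,.016)[:2] for u,v in e]);q=np.polyfit(p[:,1],p[:,0],1);print('foot front x at y=.366:',np.polyval(q,.366),'ang',90-np.degrees(np.arctan(q[0])))
g=i.min(2)>170
e=[]
for r in range(105,262,5):
    x=np.flatnonzero(g[r,500:590])+500
    if len(x): e.append((x[0],x[-1],r))
print(e[::6])
for k in(0,1):
    p=np.array([onz(c,a[k]+(k-.5),a[2],.061)[:2] for a in e]);q=np.polyfit(p[:,1],p[:,0],1);print(k,'fence x at y=.37,.39:',np.polyval(q,[.37,.39]),'ang',90-np.degrees(np.arctan(q[0])),np.std(p[:,0]-np.polyval(q,p[:,1])))
```

```text
foot front x at y=.366: 0.4917474948626257 ang 94.34757462316016
[(np.int64(563), np.int64(589), 105), (np.int64(556), np.int64(589), 135), (np.int64(549), np.int64(582), 165), (np.int64(541), np.int64(545), 195), (np.int64(532), np.int64(537), 225), (np.int64(524), np.int64(565), 255)]
0 fence x at y=.37,.39: [0.5572334  0.55570241] ang 94.37743598325387 0.00023479916026909883
1 fence x at y=.37,.39: [0.57558804 0.57574927] ang 89.5381136771621 0.0132967184642297
```

Run:
```python
from h import *
print(inc([.5555,.386,.150],94.4))
```

```text
{'x': np.float64(0.0429), 'y': np.float64(0.1663), 'z': np.float64(0.0107), 'yaw': np.float64(7.09)}
```

Emit:
{"method": "arm_command", "body": {
  "increments": [
    {"x": 0.01, "y": 0.03, "z": 0, "yaw": 2},
    {"x": 0.02, "y": 0.07, "z": 0, "yaw": 4},
    {"x": 0.03, "y": 0.115, "z": 0, "yaw": 6},
    {"x": 0.04, "y": 0.15, "z": 0.005, "yaw": 7.1},
    {"x": 0.043, "y": 0.166, "z": 0.011, "yaw": 7.1},
    {"x": 0.043, "y": 0.166, "z": 0.011, "yaw": 7.1},
    {"x": 0.043, "y": 0.166, "z": 0.011, "yaw": 7.1}
  ]
}}

```text
time_s: 4.55
tcp_pos: [0.5543, 0.3858, 0.1502]
ee_rot: [-179.9, 0.1, 94.4]
contact_force: [-0.3, 0.5, 0.0]
grip_width: 0.0241
finger_force: 30.0
```

Run:
```python
from h import *
import pickle
o=manip.get_obs();print(o['tcp_pos'],o['ee_rot']);c=manip.camera_info('wrist');pickle.dump(c,open('w4.pkl','wb'));save('wrist','w4.png')
print([proj(c,[*o['tcp_pos'][:2],z]).round(1) for z in(.15,.11,.061)])
```

```text
[0.5542832  0.38576007 0.15017192] [-1.79868011e+02  5.35273213e-02  9.44088656e+01]
[array([321.8, 314.8]), array([322.2, 281.5]), array([322.5, 253.8])]
```

View pics/w4.png

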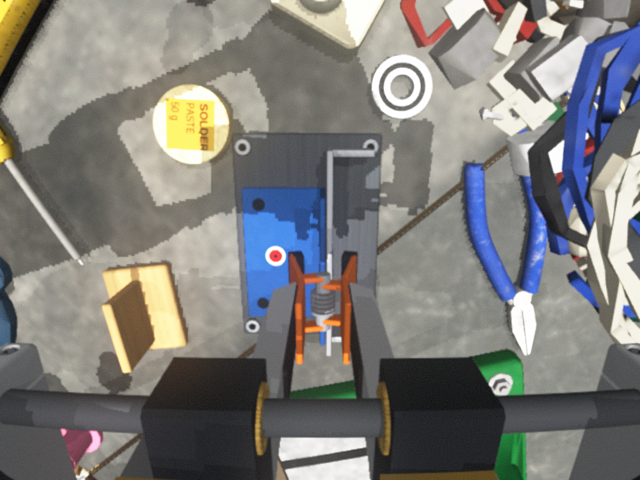

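Wrist view: the clip is in the fingers at (323,300), and the fence top is vertical at column about 330 with the leg just left of it, so the yaw is right. Fit the edge.

Run:
```python
from h import *
import pickle
c=pickle.load(open('w4.pkl','rb'));i=cv2.imread('pics/w4.png')
for r in(205,225,240): print(r,[tuple(i[r,x]) and ' '.join(map(str,i[r,x])) for x in range(318,338)])
for x in(321,325,327.5,333): print(x,onz(c,x,225,.061)[:2],onz(c,x,150 if 0 else 245,.061)[:2])
print('spot',onz(c,276,256,.016))
```

```text
205 ['120 67 41', '116 65 42', '133 77 50', '150 86 50', '151 87 49', '148 83 47', '131 76 44', '90 55 41', '94 84 83', '153 149 146', '182 177 175', '185 178 176', '184 178 179', '174 168 166', '133 127 123', '88 81 79', '77 69 66', '78 71 67', '79 73 71', '79 72 69']
225 ['106 64 41', '106 62 41', '131 75 45', '149 82 49', '154 89 53', '147 82 47', '129 74 45', '90 60 46', '100 92 89', '160 156 155', '183 178 177', '188 181 179', '185 179 177', '170 162 160', '129 120 119', '104 94 92', '85 76 73', '80 70 66', '83 72 70', '81 73 71']
240 ['186 104 56', '129 73 47', '119 69 45', '131 73 45', '139 81 51', '136 79 50', '122 72 47', '94 66 53', '93 83 82', '141 134 134', '163 155 153', '162 156 153', '161 154 152', '148 141 141', '134 124 122', '133 121 121', '129 118 114', '130 118 119', '132 120 117', '128 119 120']
321 [0.55172374 0.40587888] [0.55279022 0.39195153]
325 [0.55438383 0.40608785] [0.5554913  0.39216421]
327.5 [0.55604632 0.40621855] [0.55717942 0.39229711]
333 [0.55970379 0.40650638] [0.56089329 0.39258944]
spot [0.51803956 0.36588558 0.016     ]
```

Emit:
{"method": "arm_command", "body": {
  "increments": [
    {"x": 0, "y": 0.0024, "z": 0.01, "yaw": 0},
    {"x": 0, "y": 0.0024, "z": 0.02, "yaw": 0},
    {"x": 0, "y": 0.0024, "z": 0.02, "yaw": 0},
    {"x": 0, "y": 0.0024, "z": 0.03, "yaw": 0},
    {"x": 0, "y": 0.0024, "z": 0.036, "yaw": 0},
    {"x": 0, "y": 0.0024, "z": 0.036, "yaw": 0}
  ]
}}

```text
time_s: 5.35
tcp_pos: [0.5579, 0.3864, 0.1138]
ee_rot: [-179.9, 0.0, 94.4]
contact_force: [-0.3, -0.2, -0.7]
grip_width: 0.0238
finger_force: 30.0
```

Emit:
{"method": "arm_command", "body": {
  "increments": [
    {"x": 0, "y": 0, "z": 0.009, "yaw": 0},
    {"x": 0, "y": 0, "z": 0.018, "yaw": 0},
    {"x": 0, "y": 0, "z": 0.026, "yaw": 0},
    {"x": 0, "y": 0, "z": 0.026, "yaw": 0},
    {"x": 0, "y": 0, "z": 0.026, "yaw": 0}
  ]
}}

```text
time_s: 5.98
tcp_pos: [0.5584, 0.3868, 0.0887]
ee_rot: [180.0, -0.0, 94.4]
contact_force: [0.0, -0.5, -1.0]
grip_width: 0.0236
finger_force: 30.0
```

Emit:
{"method": "arm_command", "body": {
  "increments": [
    {"x": 0, "y": 0, "z": 0, "yaw": 0},
    {"x": 0, "y": 0, "z": 0, "yaw": 0},
    {"x": 0, "y": 0, "z": 0, "yaw": 0},
    {"x": 0, "y": 0, "z": 0, "yaw": 0},
    {"x": 0, "y": 0, "z": 0, "yaw": 0}
  ],
  "gripper": 0.07
}}

```text
time_s: 6.6
tcp_pos: [0.5585, 0.3867, 0.0889]
ee_rot: [180.0, -0.0, 94.4]
contact_force: [-0.4, -0.5, -0.3]
grip_width: 0.0686
finger_force: 0.0
```

Emit:
{"method": "arm_command", "body": {
  "increments": [
    {"x": 0, "y": 0, "z": -0.03, "yaw": 0},
    {"x": 0, "y": 0, "z": -0.08, "yaw": 0},
    {"x": 0, "y": 0, "z": -0.1, "yaw": 0},
    {"x": 0, "y": 0, "z": -0.1, "yaw": 0}
  ]
}}

```text
time_s: 7.1
tcp_pos: [0.5593, 0.3872, 0.1909]
ee_rot: [179.8, -0.1, 94.4]
contact_force: [0.1, -0.0, -0.5]
grip_width: 0.0705
finger_force: 0.0
```

Run:
```python
from h import *
import pickle
o=manip.get_obs();print(o['tcp_pos'],o['ee_rot'],np.round(o['joints'],1));c=manip.camera_info('wrist');pickle.dump(c,open('w5.pkl','wb'));a=save('wrist','w5.png');b=save('side','s5.png')
x=np.zeros((600,800,3),np.uint8);A=cv2.resize(a[180:380,220:420],None,fx=2,fy=2);B=cv2.resize(b[200:320,220:400],None,fx=2.2,fy=2.2)
x[:400,:400]=A;x[:B.shape[0],400:400+B.shape[1]]=B;cv2.imwrite('pics/c5.png',x[:400,:,::-1])
```

```text
[0.55930479 0.38722391 0.19089559] [ 1.79760597e+02 -1.13224124e-01  9.43880057e+01] [28.8 25.7 75.3  0.  78.7 24.4]
```

View pics/c5.png

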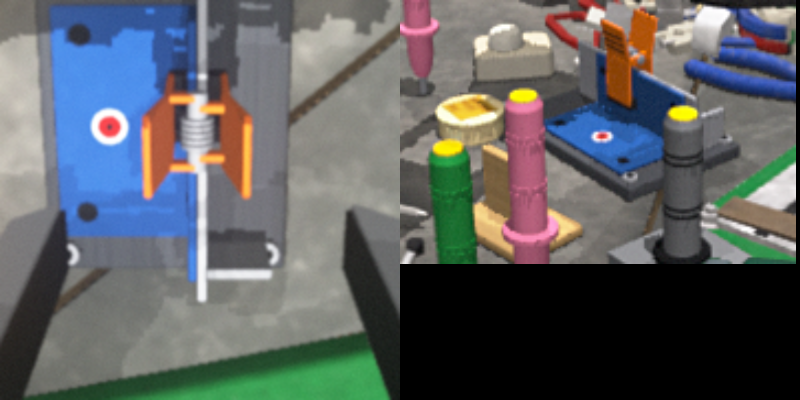

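The clip is astride fence and leg (crop at about (195,130)), fingers clear. The grey gauge is still in its stand. Now draw in, turn and go near the gauge.

Run:
```python
from h import *
import pickle
c=pickle.load(open('w5.pkl','rb'));i=cv2.imread('pics/w5.png')
h=cv2.cvtColor(i,cv2.COLOR_BGR2HSV).astype(int);m=(((h[...,0]<6)|(h[...,0]>174))&(h[...,1]>150)&(h[...,2]>100)).astype(np.uint8)
k,l,st,ce=cv2.connectedComponentsWithStats(m)
for j in range(1,k):
    if st[j,4]>15 and 250<ce[j][0]<300 and 200<ce[j][1]<300: print('spot',ce[j],onz(c,*ce[j],.016))
print(inc([.40,.33,.235],144),inc([.41,.14,.235],184.4),[onz(manip.camera_info('top'),*q,.16) for q in((399,317),(421,360))])
```

```text
spot [274.34848485 242.84848485] [0.51795574 0.36630375 0.016     ]
{'x': np.float64(-0.0441), 'y': np.float64(-0.1616), 'z': np.float64(-0.0472), 'yaw': np.float64(-49.61)} {'x': np.float64(-0.2343), 'y': np.float64(-0.1662), 'z': np.float64(-0.0472), 'yaw': np.float64(-90.01)} [array([0.35908618, 0.20946868, 0.16      ]), array([0.29443046, 0.17771151, 0.16      ])]
```

Emit:
{"method": "arm_command", "body": {
  "increments": [
    {"x": -0.005, "y": -0.03, "z": -0.02, "yaw": -10},
    {"x": -0.015, "y": -0.07, "z": -0.047, "yaw": -20},
    {"x": -0.03, "y": -0.11, "z": -0.047, "yaw": -30},
    {"x": -0.044, "y": -0.15, "z": -0.047, "yaw": -40},
    {"x": -0.07, "y": -0.165, "z": -0.047, "yaw": -50},
    {"x": -0.11, "y": -0.165, "z": -0.047, "yaw": -60},
    {"x": -0.15, "y": -0.166, "z": -0.047, "yaw": -70},
    {"x": -0.19, "y": -0.166, "z": -0.047, "yaw": -80},
    {"x": -0.22, "y": -0.166, "z": -0.047, "yaw": -90},
    {"x": -0.234, "y": -0.166, "z": -0.047, "yaw": -90},
    {"x": -0.234, "y": -0.166, "z": -0.047, "yaw": -90}
  ],
  "gripper": 0.055
}}

```text
time_s: 8.57
tcp_pos: [0.4104, 0.1404, 0.2349]
ee_rot: [180.0, -0.1, -175.8]
contact_force: [0.4, -0.1, -0.1]
grip_width: 0.0552
finger_force: 0.0
```

Run:
```python
from h import *
o=manip.get_obs();print(o['tcp_pos'],o['ee_rot']);c=manip.camera_info('wrist');i=save('wrist','w6.png')[:,:,::-1]
h=cv2.cvtColor(np.ascontiguousarray(i),cv2.COLOR_BGR2HSV).astype(int);m=((h[...,0]>24)&(h[...,0]<35)&(h[...,1]>150)&(h[...,2]>120)).astype(np.uint8)
k,l,st,ce=cv2.connectedComponentsWithStats(m)
for j in range(1,k):
    if st[j,4]>60: print(ce[j].round(1),st[j],onz(c,*ce[j],.159).round(4))
print([proj(c,[*o['tcp_pos'][:2],z]).round(1) for z in(.159,.1)])
```

```text
[0.41037143 0.14035545 0.23489596] [ 1.79973168e+02 -8.74209530e-02 -1.75847631e+02]
[396.3  79. ] [384  64  26  31 603] [0.2965 0.1747 0.159 ]
[630.4 115.2] [620 103  20  23 273] [0.3013 0.3249 0.159 ]
[435.5 198.7] [424 182  26  26 248] [0.3644 0.2076 0.159 ]
[617.5 274.1] [599 260  33  28 348] [0.4059 0.3455 0.159 ]
[308.2 277.6] [297 266  24  23 400] [0.4227 0.1317 0.159 ]
[array([322.7, 260.8]), array([322.6, 236.2])]
```

Run:
```python
from h import *
print(inc([.4225,.1315,.114],-175.8))
```

```text
{'x': np.float64(-0.0113), 'y': np.float64(-0.0104), 'z': np.float64(0.1211), 'yaw': np.float64(0.04)}
```

Emit:
{"method": "arm_command", "body": {
  "increments": [
    {"x": -0.0113, "y": -0.0104, "z": 0.01, "yaw": 0},
    {"x": -0.0113, "y": -0.0104, "z": 0.03, "yaw": 0},
    {"x": -0.0113, "y": -0.0104, "z": 0.06, "yaw": 0},
    {"x": -0.0113, "y": -0.0104, "z": 0.09, "yaw": 0},
    {"x": -0.0113, "y": -0.0104, "z": 0.115, "yaw": 0},
    {"x": -0.0113, "y": -0.0104, "z": 0.121, "yaw": 0},
    {"x": -0.0113, "y": -0.0104, "z": 0.121, "yaw": 0}
  ]
}}

```text
time_s: 9.5
tcp_pos: [0.4231, 0.1313, 0.1144]
ee_rot: [180.0, -0.0, -175.6]
contact_force: [0.7, 0.3, -0.0]
grip_width: 0.055
finger_force: 0.0
```

Emit:
{"method": "arm_command", "body": {
  "increments": [
    {"x": 0, "y": 0, "z": 0, "yaw": 0},
    {"x": 0, "y": 0, "z": 0, "yaw": 0},
    {"x": 0, "y": 0, "z": 0, "yaw": 0},
    {"x": 0, "y": 0, "z": 0, "yaw": 0},
    {"x": 0, "y": 0, "z": 0, "yaw": 0},
    {"x": 0, "y": 0, "z": 0, "yaw": 0}
  ],
  "gripper": 0.0
}}

```text
time_s: 10.25
tcp_pos: [0.4229, 0.1312, 0.115]
ee_rot: [180.0, 0.0, -175.6]
contact_force: [-0.6, 0.9, 4.0]
grip_width: 0.0226
finger_force: 30.0
```

Emit:
{"method": "arm_command", "body": {
  "increments": [
    {"x": 0, "y": 0, "z": -0.015, "yaw": 0},
    {"x": 0, "y": 0, "z": -0.04, "yaw": 0},
    {"x": 0, "y": 0, "z": -0.065, "yaw": 0},
    {"x": 0, "y": 0, "z": -0.09, "yaw": 0},
    {"x": 0, "y": 0, "z": -0.105, "yaw": 0},
    {"x": 0, "y": 0, "z": -0.105, "yaw": 0},
    {"x": 0, "y": 0, "z": -0.105, "yaw": 0}
  ]
}}

```text
time_s: 11.12
tcp_pos: [0.422, 0.131, 0.2187]
ee_rot: [-180.0, -0.1, -175.6]
contact_force: [-0.5, 0.7, -1.5]
grip_width: 0.0225
finger_force: 30.0
```

Run:
```python
from h import *
o=manip.get_obs();print(o['contact_force']);print(inc([.45,.366,.22],184.4),inc([.518,.366,.18],184.4))
```

```text
[-0.47555354  0.70801762 -1.47429897]
{'x': np.float64(-0.0459), 'y': np.float64(0.2322), 'z': np.float64(-0.0013), 'yaw': np.float64(-0.01)} {'x': np.float64(-0.1137), 'y': np.float64(0.227), 'z': np.float64(0.0387), 'yaw': np.float64(-0.01)}
```

Emit:
{"method": "arm_command", "body": {
  "increments": [
    {"x": -0.01, "y": 0.03, "z": 0, "yaw": 0},
    {"x": -0.02, "y": 0.075, "z": 0, "yaw": 0},
    {"x": -0.035, "y": 0.125, "z": 0, "yaw": 0},
    {"x": -0.045, "y": 0.17, "z": 0, "yaw": 0},
    {"x": -0.06, "y": 0.2, "z": 0, "yaw": 0},
    {"x": -0.085, "y": 0.22, "z": 0, "yaw": 0},
    {"x": -0.105, "y": 0.227, "z": 0.02, "yaw": 0},
    {"x": -0.1137, "y": 0.227, "z": 0.039, "yaw": 0},
    {"x": -0.1137, "y": 0.227, "z": 0.039, "yaw": 0},
    {"x": -0.1137, "y": 0.227, "z": 0.039, "yaw": 0}
  ]
}}

```text
time_s: 12.38
tcp_pos: [0.5181, 0.3656, 0.1807]
ee_rot: [-180.0, -0.1, -175.6]
contact_force: [0.1, -0.6, -1.9]
grip_width: 0.0229
finger_force: 30.0
```

Run:
```python
from h import *
o=manip.get_obs();print(o['tcp_pos'],o['contact_force']);c=manip.camera_info('wrist');a=save('wrist','w7.png');b=save('side','s7.png');t=save('top','t7.png')
s=manip.camera_info('side');p=o['tcp_pos']
print('side tip',[proj(s,[p[0],p[1],z]).round(1) for z in(p[2]-.113,.016)],'spot',proj(s,[.518,.366,.016]))
print('wrist',[proj(c,[p[0],p[1],z]).round(1) for z in(p[2]-.113,.016)])
x=np.zeros((480,800,3),np.uint8);A=cv2.resize(a[150:390,220:420],None,fx=2,fy=2);B=cv2.resize(b[160:320,250:383],None,fx=3,fy=3)
x[:,:400]=A;x[:,401:401+B.shape[1]]=B[:480];cv2.imwrite('pics/c7.png',x[:,:,::-1])
```

```text
[0.51809501 0.36562478 0.18068338] [ 0.08300657 -0.60512241 -1.88084971]
side tip [array([311.5, 235.8]), array([312.1, 262.6])] spot [311.92684265 262.52765689]
wrist [array([322.8, 244.1]), array([322.7, 226.8])]
```

View pics/c7.png

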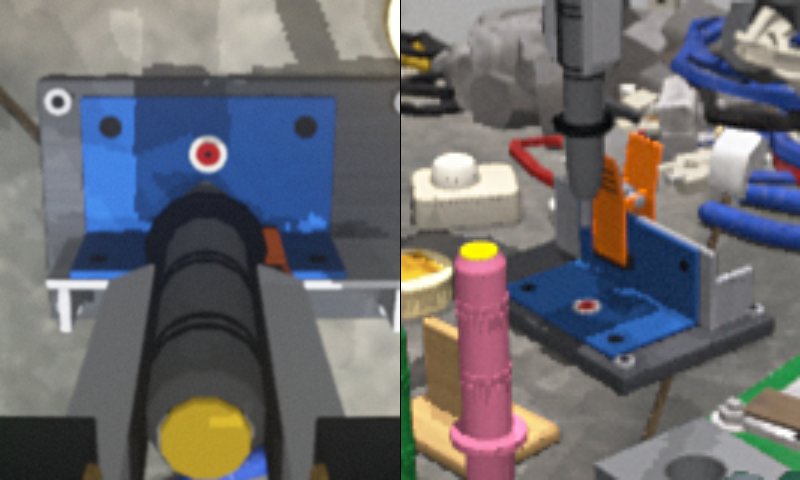

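Wrist part: the spot (crop (208,155), pixel (324,227.5)) lies under the gauge's axis, predicted at (323,227). Side part: tip and spot share column 312, clip clear. Descend towards touch.

Emit:
{"method": "arm_command", "body": {
  "increments": [
    {"x": 0, "y": 0, "z": 0.01, "yaw": 0},
    {"x": 0, "y": 0, "z": 0.02, "yaw": 0},
    {"x": 0, "y": 0, "z": 0.03, "yaw": 0},
    {"x": 0, "y": 0, "z": 0.04, "yaw": 0},
    {"x": 0, "y": 0, "z": 0.047, "yaw": 0},
    {"x": 0, "y": 0, "z": 0.047, "yaw": 0},
    {"x": 0, "y": 0, "z": 0.047, "yaw": 0}
  ]
}}

```text
time_s: 13.4
tcp_pos: [0.519, 0.3663, 0.1339]
ee_rot: [180.0, 0.0, -175.6]
contact_force: [0.1, -0.3, -1.6]
grip_width: 0.0226
finger_force: 30.0
```

Emit:
{"method": "arm_command", "body": {
  "increments": [
    {"x": 0, "y": 0, "z": 0.001, "yaw": 0},
    {"x": 0, "y": 0, "z": 0.002, "yaw": 0},
    {"x": 0, "y": 0, "z": 0.003, "yaw": 0},
    {"x": 0, "y": 0, "z": 0.004, "yaw": 0},
    {"x": 0, "y": 0, "z": 0.005, "yaw": 0},
    {"x": 0, "y": 0, "z": 0.005, "yaw": 0},
    {"x": 0, "y": 0, "z": 0.005, "yaw": 0}
  ]
}}

```text
time_s: 14.28
tcp_pos: [0.5187, 0.3662, 0.1288]
ee_rot: [180.0, 0.0, -175.6]
contact_force: [-0.9, -0.0, 0.0]
grip_width: 0.0229
finger_force: 30.0
```

Emit:
{"method": "arm_command", "body": {
  "increments": [
    {"x": 0, "y": 0, "z": 0.001, "yaw": 0},
    {"x": 0, "y": 0, "z": 0.002, "yaw": 0},
    {"x": 0, "y": 0, "z": 0.003, "yaw": 0},
    {"x": 0, "y": 0, "z": 0.003, "yaw": 0},
    {"x": 0, "y": 0, "z": 0.003, "yaw": 0}
  ]
}}

```text
time_s: 14.9
tcp_pos: [0.5187, 0.3662, 0.1258]
ee_rot: [180.0, 0.0, -175.6]
contact_force: [-0.3, -0.2, 1.6]
grip_width: 0.0228
finger_force: 30.0
```

Run:
```python
from h import *
f=[];p=[]
for _ in range(6):
    manip.snapshot('side');o=manip.get_obs();f.append(o['contact_force'][2]);p.append(o['tcp_pos'])
print(np.round(f,2),np.mean(f),np.mean(p,0))
```

```text
[0.6  1.05 1.91 0.65 1.47 1.91] 1.2664708710777974 [0.51876257 0.36619902 0.12576222]
```

Emit:
{"method": "arm_command", "body": {
  "increments": [
    {"x": 0, "y": 0, "z": 0.0007, "yaw": 0},
    {"x": 0, "y": 0, "z": 0.0015, "yaw": 0},
    {"x": 0, "y": 0, "z": 0.0015, "yaw": 0},
    {"x": 0, "y": 0, "z": 0.0015, "yaw": 0},
    {"x": 0, "y": 0, "z": 0.0015, "yaw": 0}
  ]
}}

```text
time_s: 15.82
tcp_pos: [0.5188, 0.3662, 0.1243]
ee_rot: [180.0, 0.0, -175.6]
contact_force: [-0.2, 0.1, 2.9]
grip_width: 0.0223
finger_force: 30.0
```

Run:
```python
from h import *
f=[];p=[]
for k in range(8):
    i=manip.snapshot('wrist' if k==0 else 'side');o=manip.get_obs();f.append(o['contact_force'][2]);p.append(o['tcp_pos'])
    if k==0:
        c=manip.camera_info('wrist');h=cv2.cvtColor(i,cv2.COLOR_RGB2HSV).astype(int)
        m=(((h[...,0]<6)|(h[...,0]>174))&(h[...,1]>120)&(h[...,2]>80)).astype(np.uint8)
        n,l,st,ce=cv2.connectedComponentsWithStats(m)
        print([(ce[j].round(1).tolist(),int(st[j,4]),onz(c,*ce[j],.016).round(4).tolist()) for j in range(1,n) if st[j,4]>10 and 280<ce[j][0]<370])
b=i;cv2.imwrite('pics/s8.png',b[:,:,::-1])
h=cv2.cvtColor(b,cv2.COLOR_RGB2HSV).astype(int)
m=(((h[...,0]<6)|(h[...,0]>174))&(h[...,1]>120)&(h[...,2]>80)).astype(np.uint8)[240:285,290:335]
print('side red px',np.argwhere(m).mean(0)+[240,290] if m.any() else None,m.sum())
m=((h[...,0]>5)&(h[...,0]<16)&(h[...,1]>170)&(h[...,2]>90)).astype(np.uint8)
n,l,st,ce=cv2.connectedComponentsWithStats(m);print('clip',[(ce[j].round(1).tolist(),st[j].tolist()) for j in range(1,n) if st[j,4]>80 and 250<ce[j][0]<400])
i5=cv2.imread('pics/s7.png');h=cv2.cvtColor(i5,cv2.COLOR_BGR2HSV).astype(int);m=((h[...,0]>5)&(h[...,0]<16)&(h[...,1]>170)&(h[...,2]>90)).astype(np.uint8)
n,l,st,ce=cv2.connectedComponentsWithStats(m);print('clip before',[(ce[j].round(1).tolist(),st[j].tolist()) for j in range(1,n) if st[j,4]>80 and 250<ce[j][0]<400])
print(np.mean(f),np.mean(p,0))
```

```text
[([323.1, 240.8], 36, [0.5149, 0.3662, 0.016]), ([361.5, 477.1], 37, [0.7396, 0.4194, 0.016])]
side red px [262. 310.] 1
clip [([326.7, 222.8], [318, 205, 19, 43, 384])]
clip before [([324.2, 225.1], [314, 205, 23, 44, 515])]
1.8397024483715456 [0.51875986 0.36620454 0.12422894]
```

```bash
python3 -c "
from h import *
print(manip.close_job())"
```

```text
the job is handed in; nothing more can be done
None
```

The job is handed in at about 16 s of the 58 s limit, but no pass or fail came back: the clip is shut on the fence and the bracket's leg, and the gripper is holding the gauge upright on the red spot with about 3.3 N, its tip about 4.6 mm in by my estimate.

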